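Close the instrument case

TASK

Close the steel instrument case on the clinic desk: first swing its wire bail right down behind the case, then take the lid with the two tabs, hook the tabs under the case's lip with the lid tilted, and swing it down gently, without letting it drop, until it lies fully home and level. Leave the bail down, let go of the lid, and leave the smaller lid and everything else on the desk where it is.

Things in the scene. Friction and masses are not known exactly. Their poses are not given: they have to be found in the camera images.
- case: Open stainless instrument case, fixed: 130 mm deep (x), 150 mm wide (y), 60 mm high (z), walls 4 mm (inner faces at x -61 and +61, y -71 and +71 mm). Origin: centre of its underside; x points from the near, lipped side to the far side; turned up to 0.25 rad. Empty down to 15 mm but for lip and ledges. The case and the two lid rests swap places between left, middle and right
- case_lip (a point): Middle of the lip's inner edge, at its underside (x -50, z 56 mm in the case's axes). The lip is a flat strip 4 mm thick along the whole near rim, overhanging 11 mm inward from the near wall; its top is level with the rim. The lid's tabs go under it. Level, the lid is too deep to pass it
- case_seat (a point): Where the centre of the lid's underside lies when home (x 0, y 0, z 48 mm in the case's axes), about 3 mm of play all round. The lid rests on ledges 8 mm wide, tops at 48 mm, along the far wall and along the end walls from x -20 mm to the far wall; its top is then 8 mm below the rim, its tabs under the lip
- bail (a joint): Wire carrying bail of the case, 8 mm wire: angle in rad about an axis along the case's y, at x 0, 45 mm above its origin. 0 = straight up, positive = leaning to the far side; stops at -0.6 and at 1.95 (right down behind the case, bar 10 mm above the desk). Stiff hinge (0.07 N m): it stays where it is left
- bail_bar (a point): Middle of the bail's straight cross bar (along the case's y, 162 mm long), 95 mm from the hinge axis; the bail's arms run down outside both ends of the case at y -81 and +81 mm
- lid_mid (a point): Centre (half-way up, 17 mm above the plate's underside) of the case's lid, in the lid's axes: steel plate 4 mm thick, 136 mm wide (y), 116 mm deep (x -58 to +58; the last 12 mm at -x are two tabs 36 mm wide, at y -42 and +42), on it at the centre one upright black grip fin 10 mm thick (x), 60 mm long (y), 30 mm high. z points out of the plate, along the fin
- lid_tabs (a point): Middle of the lid's tabbed edge at its underside: x -58, y 0, z -17 mm from lid_mid, same axes
- lid: The same lid; origin at the centre of the plate's underside, same axes; 0.12 to 0.26 kg. It starts lying loose on a fixed grey rest 90 mm wide that slopes 0.42 rad, tabs at the lower, near end against a stop 6 mm high; its underside's centre is 45 mm above the desk
- small_lid_mid (a point): Centre of another, smaller lid without tabs (96 x 100 mm, same fin) on a second sloping rest; it belongs elsewhere: leave it alone
- mug: Bystander: white mug, 80 mm wide, 95 mm high; origin at the centre of its underside
- stick_cup: Bystander: grey cup of wooden spatulas, 72 mm wide, 130 mm high; origin at the centre of its underside
- pill_bottle: Bystander: amber pill jar, 36 mm wide, 75 mm high; origin at the centre of its underside
- cream_jar: Bystander: small white jar, 38 mm wide, 55 mm high; origin at the centre of its underside
- tape_roll: Bystander: roll of tape lying flat, 72 mm wide, 25 mm high; origin at the centre of its underside
- swab_box: Bystander: cardboard box 60 x 95 x 45 mm; origin at the centre of its underside
- thermometer: Bystander: white pocket thermometer lying down, 135 x 24 x 15 mm; origin at the centre of its underside
Things that resemble listed ones, but are neither listed nor needed, are in the scene too. What is shaped like the lid but brown is not meant.

How it is judged:
On the way, in this order (a step that is already met when the one before it is completed fails the run):
1. the bail is swung down behind the case (past 1.7 rad) while the lid is not yet in the case (value of joint bail above 1.7 rad and horizontal distance between lid_mid and case above 0.08 m), for 0.1 s.
2. the lid's tabs are under the lip with the lid tilted more than 0.12 rad and the bail down (value of joint bail above 1.7 rad and angle between the z axis of lid_mid and the z axis of case, either way round above 0.12 rad and x of lid_tabs in the frame of case between -0.064 and -0.051 m and y of lid_tabs in the frame of case between -0.015 and 0.015 m and z of lid_tabs in the frame of case between 0.02 and 0.054 m), for 0.05 s.
At the end, for the whole second after the job is handed in: The lid lies in the case at rest and released: its centre within 5.5 mm (depth) and 6 mm (width) of the case's centre, its underside no more than 3 mm above the ledges, level within 0.04 rad, tabs under the lip; the bail is down past 1.7 rad (x of lid_mid in the frame of case between -0.0055 and 0.0055 m and y of lid_mid in the frame of case between -0.006 and 0.006 m and z of lid_mid in the frame of case between 0.06 and 0.068 m and angle between the z axis of lid_mid and the z axis of case, either way round below 0.04 rad and x of lid_tabs in the frame of case below -0.051 m and value of joint bail above 1.7 rad and linear speed of lid below 0.01 m/s and angular speed of lid below 0.1 rad/s and contact force between the fingers and lid below 0.1 N); the robot touches nothing.
It fails at once if the lid is dropped or slammed into the case (faster than 4 rad/s or 0.5 m/s there) (distance between lid_mid and case below 0.13 m and (angular speed of lid above 4 rad/s or linear speed of lid above 0.5 m/s)).
It fails at once if a bystander or the smaller lid is moved more than 30 mm (distance of any of mug, stick_cup, pill_bottle, cream_jar, tape_roll, swab_box, thermometer, small_lid_mid from where it was at the start of the episode above 0.03 m).
It also fails if it takes over 58 s, if anything falls off the work surface, if the arm or the gripper's body presses on something with over 40 N, if the wrist force passes 120 N, or if a joint passes its speed limit or range.

ROBOT

A 6-joint arm with a two-finger parallel gripper is mounted at the origin on the work surface. World frame = base frame: x ahead of the robot, y to its left, z up, the work surface at z = 0. Lengths are in m, angles in rad, forces in N, time in s.
With the tool pointing down it reaches from about 0.425 to 0.95 m from the base axis. Payload 3.5 kg.
Tool frame: the origin (TCP) lies midway between the tips of the shut fingers; the grasp point (between the pads) lies 19 mm behind it; z points along the fingers, y is the line along which they close (so a half turn about z gives the same grasp; the last joint's range is limited). The gripper opens to 85 mm and grips with 20 to 120 N. Pads are 22 mm wide; open, the fingers measure 114 mm over their backs; the gripper's body (76 mm by 85 mm) begins 54 mm behind the grasp point. The pads swing forward as they close: fully open they stand 13 mm farther back than shut.
Start: joints at [0.99, 0.286, 1.577, -0, 1.279, -0.15], TCP at [0.282, 0.613, 0.231] pointing down, gripper open.
Joint ranges: [-2.77, 2.77], [-0.9, 2.22], [0.21, 2.48], [-1.53, 4.67], [0.24, 2.81], [-2.84, 2.84]. Speed limits (rad/s): [2.79, 2.79, 3.14, 3.14, 3.14, 3.14].

INTERFACE

Orientations are given as a unit quaternion [x, y, z, w].
In Python, from plant import ctrl, cams, order gives the robot as it stands.
- The arm moves only by the tool move_arm, never from a script. Its argument "plan" is one flat list of numbers, 7 for each row, row after row: the shift along the world's x, y, z in mm, then the turn, a rotation vector about the world's x, y, z in degrees, then the finger opening in mm, from 0 to 85.4. A call has 1 to 12 rows; each row shifts and turns the commanded pose from where the row before left it; what a row does not reach is not made up. A row lasts 1/10 s, in which the tool goes at most 50 mm and 8.59 degrees, less where a joint would pass 70% of its speed; a pose out of reach is approached as far as the arm can. A call is refused whole if a number of a shift passes 50 or a number of a turn 8.59, either way. A call with a gripper value outside its range is refused whole. The fingers move at their own pace and stop on an object; "newtons" is the grip in N (left out, the last holds). Time passes only in rows, so rows that do not move let the fingers close. It gives the time, the measured TCP pose, the force, the opening and the grip force at its end, in the units of the state.
- ctrl.get_state(): the state, without advancing time (a new reading comes with each control period).
- cams.read_camera(name): name is "scene" or "side" or "wrist"; returns a dict with "color" (420x560x3 uint8, red, green, blue), "fov_y" (degrees; the focal length in pixels is half the picture's height over the tangent of half this angle, whatever the lens; pixels are square), "cx", "cy" (the principal point, pixels), "k1" (the pictures are not rectified: a ray, as slopes to the right and down, at radius r is drawn at 1 + k1 r^2 times it, then the intrinsics apply), "origin" and "orientation" of the camera in the world; the wrist camera has in their place "T_tool_cam" (4x4, takes a point from camera to tool coordinates, whose origin is the TCP and whose axes are the flange's). Camera axes: x right, y up, looking along -z (the intrinsics and any distortion apply to the point x, -y, -z); pixel columns grow to the right and rows downward; lengths in m; the calibration is good to about 2 mm. A picture is of the moment at which its call begins: read the wrist's pose just before it. There is no depth.
- order.sign_off(): hands the job in; it is judged then, once.
The state is a dict: "time": time; "qpos": joint angles; "dq": joint speeds; "joint_efforts": joint torques, N m; "eef_pos": TCP position; "tcp_rot": TCP orientation; "contact_force": force on the tool from outside, world axes, zero at the start; "wrist_torque": the same for the moment, N m; "opening": opening from 0.0 (shut) to 1.0 (fully open); "finger_force": force on a finger pad.
Only numpy, scipy, OpenCV 4.12 (cv2) and the standard library are available. Lean on these libraries where they do the work, as an engineer would, in place of code of your own. Each camera call takes 0.05 s, during which the arm holds its last target. There are 200 camera calls.

## Working session

There is one attempt and no reset: what is moved stays moved. The work goes in short steps, Python scripts to look and compute and a tool call to move; the robot and the scene stay as the last step left them, time stands still between calls to the robot, and variables do not carry over. Pictures are saved under pics/ and viewed, at most 10 in all, crops included, and the job is handed in when it is done.

Besides the shell and the picture viewer there is one more tool, called after ">>>" by a JSON object that holds its "name" and its "arguments", one argument or row to a line. move_arm: Moves the arm, as the interface text tells. Its arguments: {"type":"object","properties":{"plan":{"type":"array","items":{"type":"number"}},"newtons":{"type":"number"}},"required":["plan"]}

```bash
mkdir -p pics; ls; cat > h.py <<'E'
import numpy as np, cv2, pickle
from scipy.spatial.transform import Rotation as R
from plant import ctrl, cams, order
def shot(name, fn=None):
    s=ctrl.get_state(); c=cams.read_camera(name)
    if name=="wrist":
        T=np.eye(4); T[:3,:3]=R.from_quat(s["tcp_rot"]).as_matrix(); T[:3,3]=s["eef_pos"]
        M=T@np.array(c["T_tool_cam"])
    else:
        M=np.eye(4); M[:3,:3]=R.from_quat(c["orientation"]).as_matrix(); M[:3,3]=c["origin"]
    c["M"]=M
    if fn:
        cv2.imwrite(f"pics/{fn}.png",c["color"][:,:,::-1]); pickle.dump(c,open(f"pics/{fn}.pkl","wb"))
    return c
def load(fn): return pickle.load(open(f"pics/{fn}.pkl","rb"))
def ray(c,u,v):
    f=210/np.tan(np.radians(c["fov_y"])/2)
    K=np.array([[f,0,c["cx"]],[0,f,c["cy"]],[0,0,1.]])
    p=cv2.undistortPoints(np.array([[[u,v]]],float),K,np.array([c["k1"],0,0,0.]))[0,0]
    return c["M"][:3,3], c["M"][:3,:3]@np.array([p[0],-p[1],-1])
def onz(c,u,v,z):
    o,d=ray(c,u,v); return o+d*(z-o[2])/d[2]
def proj(c,P):
    f=210/np.tan(np.radians(c["fov_y"])/2)
    q=c["M"][:3,:3].T@(np.array(P)-c["M"][:3,3]); x,y=q[0]/-q[2],-q[1]/-q[2]; k=1+c["k1"]*(x*x+y*y)
    return np.array([c["cx"]+f*x*k,c["cy"]+f*y*k])
def tri(c1,p1,c2,p2):
    A=[];b=[]
    for c,p in((c1,p1),(c2,p2)):
        o,d=ray(c,*p); d=d/np.linalg.norm(d); P=np.eye(3)-np.outer(d,d); A.append(P); b.append(P@o)
    x=np.linalg.lstsq(np.vstack(A),np.hstack(b),rcond=None)[0]
    return x,[np.linalg.norm(A[i]@x-b[i]) for i in(0,1)]
E
python3 - <<'E'
from h import *
for n in("scene","side","wrist"):
    c=shot(n,n+"0"); print(n,c["fov_y"],c["k1"],c["cx"],c["cy"],c["M"].round(3).tolist())
print(ctrl.get_state())
a=[cv2.imread(f"pics/{n}0.png") for n in("scene","side")]
cv2.imwrite("pics/both.png",np.hstack(a)[:, :])
E
```

```text
pics
scene 51.54873408770716 -0.05244525350788507 279.4157792970072 212.52942216496473 [[0.023, -0.857, 0.514, 1.083], [1.0, 0.024, -0.004, -0.018], [-0.009, 0.514, 0.858, 1.0], [0.0, 0.0, 0.0, 1.0]]
side 43.25008642619676 -0.16820799933263886 279.57541235205724 205.7210116199802 [[0.874, 0.232, -0.428, -0.023], [-0.487, 0.397, -0.778, -1.056], [-0.01, 0.888, 0.46, 0.76], [0.0, 0.0, 0.0, 1.0]]
wrist 67.92046877246 -0.02888757056888922 281.98171481822845 208.51441674551444 [[0.418, -0.865, -0.279, 0.21], [0.908, 0.397, 0.13, 0.646], [-0.002, -0.308, 0.951, 0.372], [0.0, 0.0, 0.0, 1.0]]
{'time': 0.15, 'qpos': array([ 9.90032509e-01,  2.87013524e-01,  1.57784155e+00, -3.63768044e-05,
        1.27858255e+00, -1.50035101e-01]), 'dq': array([-0.00032955, -0.00172296, -0.00534656, -0.00120909,  0.00220172,
       -0.00084475]), 'joint_efforts': array([ 1.67175607e-03, -4.06602430e+01, -2.93142343e+01, -4.01310456e-05,
        3.92450092e-03, -1.24875649e-05]), 'eef_pos': array([0.28155551, 0.61291586, 0.23023023]), 'tcp_rot': array([ 2.13698159e-01,  9.76899302e-01, -8.67809461e-04, -3.13363130e-04]), 'contact_force': array([ 0.38287092, -0.27695111,  0.37746357]), 'wrist_torque': array([ 0.05197463, -0.00306727,  0.01705494]), 'finger_force': 0.0, 'opening': 0.9990208353604354}
```

View pics/scene0.png

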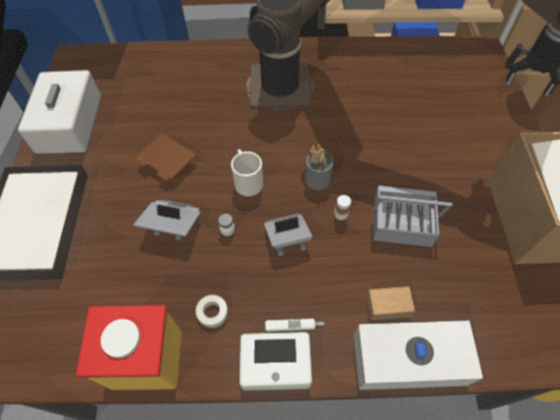

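View pics/side0.png

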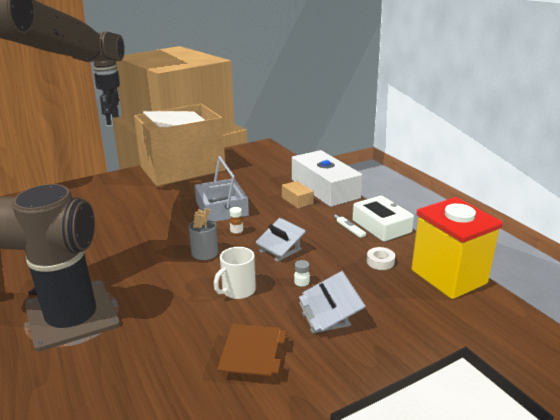

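The scene picture shows the case at (406,215). Three things could be the lid:
- Grey plate at (168,218): it looks the larger of the two grey plates.
- Grey plate at (288,231): smaller.
- Brown plate at (165,157): wrong colour, so it is out.

I'll confirm which is which in an enlarged crop.

```bash
python3 - <<'E'
from h import *
a=cv2.imread("pics/scene0.png"); b=cv2.imread("pics/side0.png")
def cr(i,x,y,w=100,h=75): return cv2.resize(i[y:y+h,x:x+w],(400,300),interpolation=cv2.INTER_CUBIC)
cv2.imwrite("pics/crop1.png",np.vstack([np.hstack([cr(a,360,175),cr(a,120,180)]),np.hstack([cr(b,180,150),cr(b,285,265)])]))
E
```

```text
(no output)
```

View pics/crop1.png

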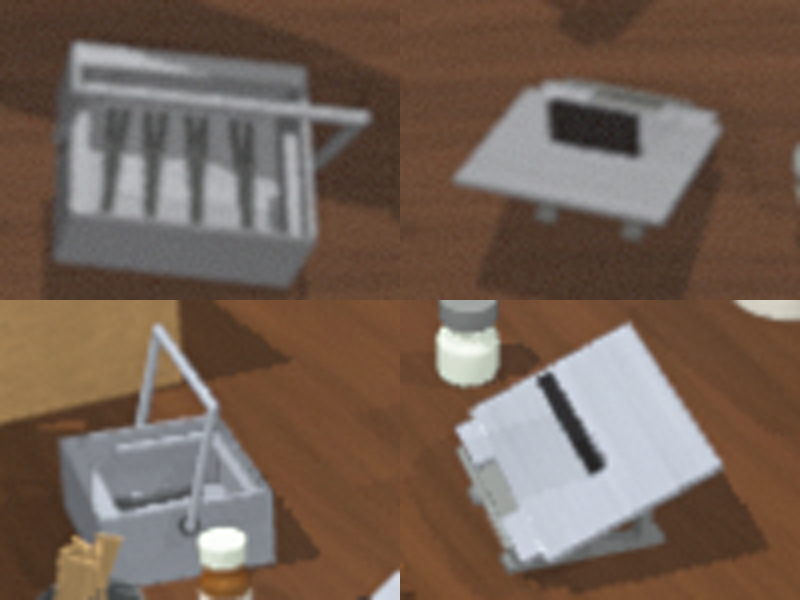

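The crop confirms it: the plate at scene (168,218) has two tabs against the stop, so it is the lid. The bail stands roughly upright at scene (450,203).

```bash
python3 - <<'E'
from h import *
c=load("scene0"); s=load("side0")
sp=lambda x,y:(360+x/4,175+y/4); lp=lambda x,y:(120+x/4,180+y/4)
ss=lambda x,y:(180+x/4,150+y/4-75); sl=lambda x,y:(285+x/4,265+y/4-75)
for p in[(75,42),(305,68),(315,235),(55,215)]: print("rim",onz(c,*sp(*p),.06).round(3))
print("bar", tri(c,sp(367,117),s,ss(158,327)), tri(c,sp(80,95),s,ss(212,405)))
print("fin", tri(c,lp(551,101),s,sl(548,376))) ; print(tri(c,lp(639,113),s,sl(600,470)))
print("lidfar", tri(c,lp(455-400,183),s,sl(555-400,560)), )
for n,(u,v) in dict(mug=(247,180),cup=(318,185),pill=(342,217),jar=(227,232),tape=(212,312),swab=(391,306),small=(288,232)).items(): print(n,onz(c,u,v,0).round(3))
fix=lambda x,y:(x-400,y)
f=[tri(c,lp(x-400,y),s,sl(X-400,Y)) for x,y,X,Y in[(551,101,602,465),(639,113,545,378)]]; print("fin2",f)
f=[tri(c,lp(x-400,y),s,sl(X-400,Y)) for x,y,X,Y in[(455,183,720,464),(665,222,630,323)]]; print("L far corners",f)
E
```

```text
rim [0.444 0.249 0.06 ]
rim [0.468 0.397 0.06 ]
rim [0.591 0.377 0.06 ]
rim [0.572 0.219 0.06 ]
bar (array([0.55638186, 0.39035973, 0.13716203]), [np.float64(0.002293619313815318), np.float64(0.0022936193138151846)]) (array([0.53175867, 0.22646502, 0.13618795]), [np.float64(0.0018741783322185565), np.float64(0.001874178332218944)])
fin (array([ 0.64036366, -0.21001181,  0.09760443]), [np.float64(0.17946491969085984), np.float64(0.17946491969086012)])
(array([ 0.64687457, -0.20226932,  0.06065766]), [np.float64(0.22453045206546396), np.float64(0.2245304520654644)])
lidfar (array([ 0.49368549, -0.37244267,  0.01635613]), [np.float64(0.03546869294616001), np.float64(0.0354686929461601)])
mug [ 0.374 -0.101  0.   ]
cup [0.397 0.097 0.   ]
pill [0.502 0.154 0.   ]
jar [ 0.539 -0.151  0.   ]
tape [ 0.753 -0.178  0.   ]
swab [0.75  0.247 0.   ]
small [0.543 0.009 0.   ]
fin2 [(array([ 0.49834387, -0.32882728,  0.06328427]), [np.float64(0.009291770800001101), np.float64(0.009291770800001061)]), (array([ 0.51041672, -0.2648664 ,  0.07324268]), [np.float64(0.0033592213661911034), np.float64(0.003359221366190968)])]
L far corners [(array([ 0.55258955, -0.37392049,  0.06893049]), [np.float64(2.28674518960013e-05), np.float64(2.2867451895851095e-05)]), (array([ 0.58526391, -0.24176235,  0.06963735]), [np.float64(0.0020112138126850906), np.float64(0.0020112138126854233)])]
```

>>> {"name": "move_arm", "arguments": {
  "plan": [20, -36, 3, 0, 0, -8.2, 0, 20, -36, 3, 0, 0, -8.2, 0, 20, -36, 3, 0, 0, -8.2, 0, 20, -36, 3, 0, 0, -8.2, 0, 20, -36, 3, 0, 0, -8.2, 0, 20, -36, 3, 0, 0, -8.2, 0, 20, -36, 3, 0, 0, -8.2, 0, 20, -36, 3, 0, 0, -8.2, 0, 20, -36, 3, 0, 0, -8.2, 0, 0, 0, 0, 0, 0, 0, 0, 0, 0, 0, 0, 0, 0, 0]
}}

```text
time: 1.25
eef_pos: [0.462, 0.2887, 0.2581]
tcp_rot: [0.758, 0.652, -0.0, -0.0]
contact_force: [-0.3, 0.4, -0.3]
opening: -0.006
finger_force: 0.0
```

```bash
python3 - <<'E'
from h import *
c=shot("wrist","w1"); print(c["M"].round(3)); cv2.imwrite("pics/w1b.png",cv2.resize(c["color"][:,:,::-1],(800,600)))
s=ctrl.get_state();print(s["eef_pos"],s["qpos"],R.from_quat(s["tcp_rot"]).as_matrix().round(3).tolist(),s["contact_force"])
E
```

```text
[[ 0.989  0.142  0.047  0.474]
 [-0.149  0.941  0.304  0.367]
 [-0.001 -0.308  0.951  0.4  ]
 [ 0.     0.     0.     1.   ]]
[0.46155367 0.28944342 0.2579746 ] [ 3.73571798e-01 -2.18404639e-02  1.86879811e+00  5.81779926e-04
  1.29529869e+00  5.20965383e-01] [[0.147, 0.989, -0.001], [0.989, -0.147, 0.0], [0.0, -0.001, -1.0]] [ 0.27757376  0.34269996 -0.35868554]
```

View pics/w1b.png

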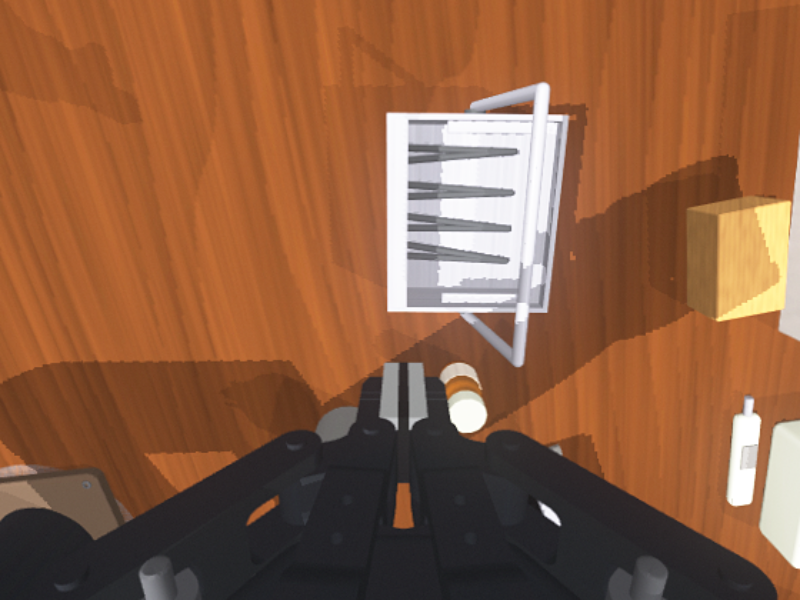

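The wrist view shows the case rim corners at (388,113), (388,311), (547,312) and (568,116) in the enlarged picture. The bail bar runs from (543,90) to (518,362).

```bash
python3 - <<'E'
from h import *
c=load("w1"); k=.7
P=[onz(c,u*k,v*k,.06) for u,v in[(388,113),(388,311),(547,312),(568,116)]]
for p in P: print(p.round(4))
C=np.mean(P,0); print("C",C, [np.linalg.norm(P[i]-P[i-1]).round(4) for i in range(4)])
for i,j in[(0,3),(1,2)]: d=P[j]-P[i]; print("yawx",np.arctan2(d[1],d[0]))
for i,j in[(1,0),(2,3)]: d=P[j]-P[i]; print("yawy",np.arctan2(-d[0],d[1]))
b=[onz(c,543*k,90*k,.137),onz(c,518*k,362*k,.137)]; print(b, np.linalg.norm(b[0]-b[1]))
print("pill",onz(c,470*k,412*k,.075))
g=cv2.cvtColor(c["color"],cv2.COLOR_RGB2GRAY); print(g[150,262:282],g[150,378:396])
E
```

```text
[0.4674 0.3962 0.06  ]
[0.4437 0.249  0.06  ]
[0.5712 0.2289 0.06  ]
[0.5941 0.3755 0.06  ]
C [0.51908711 0.31242156 0.06      ] [np.float64(0.1283), np.float64(0.1491), np.float64(0.1291), np.float64(0.1484)]
yawx -0.16158673898285372
yawx -0.15628913299778502
yawy -0.15966690278021414
yawy -0.1548238124440011
[array([0.55394024, 0.38879945, 0.137     ]), array([0.52868645, 0.22830559, 0.137     ])] 0.1624685569114106
pill [0.49860944 0.15536668 0.075     ]
[115 117 120 119 116 115 115 114 143 237 251 249 249 249 250 251 251 250
 250 248] [245 245 244 243 247 222 166 169 114 203 207 208 184  91  95  98  97  95]
```

>>> {"name": "move_arm", "arguments": {
  "plan": [24, 12, -30, 0, 0, 0, 0, 24, 12, -30, 0, 0, 0, 0, 0, 0, -42, 0, 0, 0, 0, 0, 0, -41, 0, 0, 0, 0, 0, 0, 0, 0, 0, 0, 0, 15, -2.5, -1.5, 0, 0, 0, 0, 15, -2.5, -1.5, 0, 0, 0, 0, 12.5, -2, -5, 0, 0, 0, 0, 12.5, -2, -5, 0, 0, 0, 0, 11, -1.5, -9, 0, 0, 0, 0, 11, -1.5, -9, 0, 0, 0, 0, 0, 0, 0, 0, 0, 0, 0]
}}

```text
time: 2.5
eef_pos: [0.5876, 0.3003, 0.0823]
tcp_rot: [0.758, 0.652, -0.001, -0.0]
contact_force: [0.1, -0.5, 0.0]
opening: -0.0
finger_force: 0.0
```

>>> {"name": "move_arm", "arguments": {
  "plan": [-4, 0, 24, 0, 0, 0, 0, -4, 0, 26, 0, 0, 0, 0, 16, -2, 0, 0, 0, 0, 0, 16, -2, 0, 0, 0, 0, 0, 0, 0, -18, 0, 0, 0, 0, 0, 0, -18, 0, 0, 0, 0, 0, 0, -18, 0, 0, 0, 0, 0, 0, -18, 0, 0, 0, 0, 0, 0, -18, 0, 0, 0, 0, 0, 0, -18, 0, 0, 0, 0, 0, 0, 0, 0, 0, 0, 0]
}}

```text
time: 3.6
eef_pos: [0.6079, 0.2965, 0.0217]
tcp_rot: [0.757, 0.653, -0.003, -0.002]
contact_force: [-0.6, -0.2, -0.0]
opening: -0.003
finger_force: 0.0
```

>>> {"name": "move_arm", "arguments": {
  "plan": [0, 0, 45, 0, 0, 0, 0, 0, 0, 48, 0, 0, 0, 0, 0, 0, 48, 0, 0, 0, 0, -5, -10, 46, 0, 0, 0, 0, -10, -40, 26, 0, 0, 0, 0, -12, -47, 6, 0, 0, 0, 0, -12, -47, 6, 0, 0, -4.4, 0, -12, -47, 6, 0, 0, 0, 0, -12, -47, 0, 0, 0, 0, 0, -12, -47, 0, 0, 0, 0, 0, -12, -47, 0, 0, 0, 0, 0, -12, -47, 0, 0, 0, 0, 0]
}}

```text
time: 4.8
eef_pos: [0.5113, -0.0834, 0.2583]
tcp_rot: [0.782, 0.623, 0.001, 0.001]
contact_force: [0.4, -0.3, -0.3]
opening: -0.0
finger_force: 0.0
```

>>> {"name": "move_arm", "arguments": {
  "plan": [-12, -47, 0, 0, 0, 0, 40, -12, -47, 0, 0, 0, 0, 40, -12, -47, 0, 0, 0, 0, 40, -12, -47, 0, 0, 0, 0, 40, -12, -47, 0, 0, 0, 0, 40, 0, 0, 0, 0, 0, 0, 40, 0, 0, 0, 0, 0, 0, 40]
}}

```text
time: 5.5
eef_pos: [0.4515, -0.3175, 0.2577]
tcp_rot: [0.783, 0.622, 0.0, 0.0]
contact_force: [-0.4, 0.5, -0.2]
opening: 0.464
finger_force: 0.0
```

```bash
python3 - <<'E'
from h import *
c=shot("wrist","w2"); s=ctrl.get_state();print(s["eef_pos"],s["qpos"],s["contact_force"])
d=shot("scene","scene1"); e=shot("side","side1")
a=cv2.resize(c["color"][:,:,::-1],(800,600)); 
b=cv2.resize(d["color"][175:265,360:480,::-1],(240,180),interpolation=cv2.INTER_CUBIC); a[420:,560:]=b
b=cv2.resize(e["color"][150:225,180:280,::-1],(240,180),interpolation=cv2.INTER_CUBIC); a[420:,:240]=b
cv2.imwrite("pics/w2b.png",a)
E
```

```text
[ 0.45184503 -0.31649256  0.25756539] [-7.95188288e-01 -6.13037788e-03  1.85401716e+00  5.12620695e-04
  1.29361565e+00 -5.69833442e-01] [ 0.09087557  0.64970625 -0.08714164]
```

View pics/w2b.png

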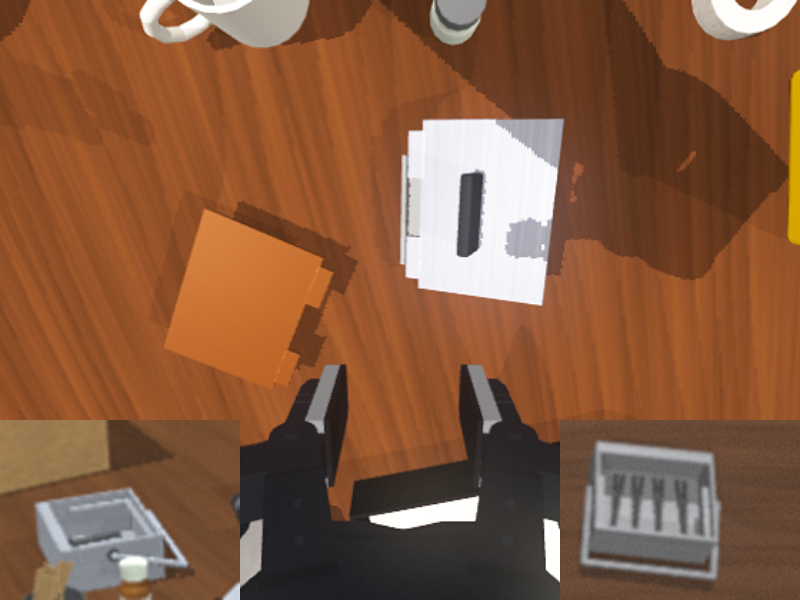

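The insets show the bail lying behind the case. The tabbed lid is at (490,210), with plate corners at (564,119), (543,305), (419,289) and (422,120), and the fin spans (461..484,172) to (458..480,256).

```bash
python3 - <<'E'
from h import *
from scipy.optimize import least_squares
c=load("w2"); k=.7
P=[onz(c,u*k,v*k,z) for u,v,z in[(564,119,.0723),(543,305,.0723),(419,289,.0299),(422,120,.0299)]]
Q=np.array([[58,68],[58,-68],[-46,-68],[-46,68]])*1e-3
for p in P: print(p.round(4))
print([np.linalg.norm(P[i]-P[i-1]).round(4) for i in range(4)], "expect w .136, slant .104")
t=.42
def world(v,q):  # lid pose: x,y,yaw ; q lid coords
    A=R.from_euler("ZY",[v[2],-t]).as_matrix(); return np.array([v[0],v[1],.045])+q@A.T
L=np.array([[x,y,.004] for x,y in Q])
r=least_squares(lambda v:(world(v,L)-np.array(P))[:,:2].ravel(),[.52,-.295,-.23]); print(r.x, (r.fun*1e3).round(1))
v=r.x
for q in([-.005,.03,.034],[.005,.03,.034],[-.005,-.03,.034],[.005,-.03,.034],[-.058,.06,.0],[-.058,-.06,0]): print(q,(proj(c,world(v,np.array(q)))/k).round(0))
A=R.from_euler("ZY",[v[2],-t]).as_matrix(); print("tcp tgt lidz 9mm",world(v,np.array([0,0,.009])).round(4),"approach 80mm",world(v,np.array([0,0,.089])).round(4))
s=ctrl.get_state(); T=R.from_quat(s["tcp_rot"]).as_matrix()
D=np.column_stack([A[:,1],A[:,0],-A[:,2]]); print(np.degrees(R.from_matrix(D@T.T).as_rotvec()).round(2))
E
```

```text
[ 0.5827 -0.2426  0.0723]
[ 0.5503 -0.3738  0.0723]
[ 0.4578 -0.3522  0.0299]
[ 0.4896 -0.2191  0.0299]
[np.float64(0.105), np.float64(0.1352), np.float64(0.104), np.float64(0.1368)] expect w .136, slant .104
[ 0.51637458 -0.29603521 -0.23810878] [-0.4  0.5 -0.1 -0.4  0.1  0.4  0.4 -0.5]
[-0.005, 0.03, 0.034] [460. 174.]
[0.005, 0.03, 0.034] [474. 174.]
[-0.005, -0.03, 0.034] [456. 257.]
[0.005, -0.03, 0.034] [469. 258.]
[-0.058, 0.06, 0.0] [410. 132.]
[-0.058, -0.06, 0] [408. 277.]
tcp tgt lidz 9mm [ 0.5128 -0.2952  0.0532] approach 80mm [ 0.4811 -0.2875  0.1263]
[ -5.51 -23.41  -0.84]
```

>>> {"name": "move_arm", "arguments": {
  "plan": [10, 10, -44, -1.84, -7.8, -0.28, 40, 10, 10, -44, -1.84, -7.8, -0.28, 40, 9, 9, -43, -1.84, -7.8, -0.28, 40, 0, 0, 0, 0, 0, 0, 40, 8, -2, -18, 0, 0, 0, 40, 8, -2, -18, 0, 0, 0, 40, 8, -2, -18, 0, 0, 0, 40, 8, -2, -19, 0, 0, 0, 40, 0, 0, 0, 0, 0, 0, 40, 0, 0, 0, 0, 0, 0, 40],
  "newtons": 60
}}

```text
time: 6.65
eef_pos: [0.5142, -0.2957, 0.055]
tcp_rot: [0.769, 0.605, 0.129, 0.164]
contact_force: [0.0, -1.4, -0.1]
opening: 0.469
finger_force: 0.0
```

```bash
python3 - <<'E'
from h import *
c=shot("wrist","w3"); s=ctrl.get_state();print(s["eef_pos"],s["contact_force"],s["opening"])
v=[0.51637,-.29604,-.2381]; A=R.from_euler("ZY",[v[2],-.42]).as_matrix()
print("tcp in lid",(A.T@(s["eef_pos"]-np.array([v[0],v[1],.045]))).round(4)); T=R.from_quat(s["tcp_rot"]).as_matrix()
print(np.degrees(R.from_matrix(np.column_stack([A[:,1],A[:,0],-A[:,2]])@T.T).as_rotvec()).round(2))
E
```

```text
[ 0.5141495  -0.29597494  0.05533583] [-0.12526642  0.36079926  0.0573815 ] 0.4678320369058269
tcp in lid [ 0.0022 -0.0005  0.0103]
[ 0.05  0.05 -0.  ]
```

View pics/w3.png

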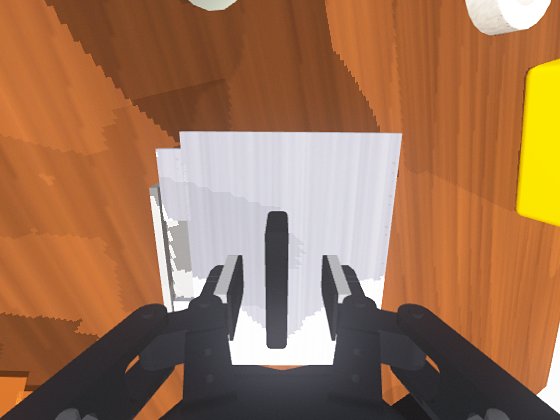

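The fin at (277,280) stands centred between the pads, at (240,300) and (328,300). Closing.

>>> {"name": "move_arm", "arguments": {
  "plan": [-2, 0.5, -1.5, 0, 0, 0, 40, 0, 0, 0, 0, 0, 0, 15, 0, 0, 0, 0, 0, 0, 4, 0, 0, 0, 0, 0, 0, 4, 0, 0, 0, 0, 0, 0, 4, 0, 0, 0, 0, 0, 0, 4, 0, 0, 0, 0, 0, 0, 4],
  "newtons": 60
}}

```text
time: 7.4
eef_pos: [0.5116, -0.296, 0.0532]
tcp_rot: [0.769, 0.604, 0.129, 0.165]
contact_force: [0.0, 0.5, 5.9]
opening: 0.108
finger_force: 62.0
```

```bash
cat >> h.py <<'E'
CASE=np.array([.519,.3124,0.]); CY=-.158
RC=R.from_euler("z",CY).as_matrix()
def goal(tx,tz,th,off,ty=0):
    """TCP world position and rotation for tab edge at case (tx,ty,tz), tilt th, TCP offset 'off' in lid axes from lid origin"""
    L=RC@R.from_euler("y",-th).as_matrix()
    p=CASE+RC@np.array([tx,ty,tz])+L@(np.array([.058,0,0])+off)
    return p, np.column_stack([L[:,1],L[:,0],-L[:,2]])
def togo(g):
    s=ctrl.get_state(); T=R.from_quat(s["tcp_rot"]).as_matrix()
    return ((g[0]-s["eef_pos"])*1e3).round(1), np.degrees(R.from_matrix(g[1]@T.T).as_rotvec()).round(2)
E
python3 - <<'E'
from h import *
s=ctrl.get_state()
v=[0.51637,-.29604,-.2381]; A=R.from_euler("ZY",[v[2],-.42]).as_matrix()
off=A.T@(s["eef_pos"]-np.array([v[0],v[1],.045])); print(off.round(4)); np.save("off.npy",off)
for a in[(-.042,.15,.42),(-.042,.043,.42),(-.058,.043,.42)]: print(a,goal(*a,off)[0].round(4),togo(goal(*a,off)))
E
```

```text
[-0.0009 -0.0011  0.0094]
(-0.042, 0.15, 0.42) [0.5251 0.3103 0.1818] (array([ 13.5, 606.3, 128.7]), array([0.07, 0.09, 4.7 ]))
(-0.042, 0.043, 0.42) [0.5251 0.3103 0.0748] (array([ 13.5, 606.3,  21.7]), array([0.07, 0.09, 4.7 ]))
(-0.058, 0.043, 0.42) [0.5093 0.3129 0.0748] (array([ -2.3, 608.9,  21.7]), array([0.07, 0.09, 4.7 ]))
```

>>> {"name": "move_arm", "arguments": {
  "plan": [0, 0, 25, 0, 0, 0, 4, 0, 0, 40, 0, 0, 0, 4, 0, 0, 45, 0, 0, 0, 4, 0, 10, 45, 0, 0, 0, 4, 0, 25, 35, 0, 0, 1.5, 4, 0, 40, 10, 0, 0, 3.1, 4, 0, 45, 0, 0, 0, 0, 4, 0, 45, 0, 0, 0, 0, 4, 0, 45, 0, 0, 0, 0, 4, 0, 45, 0, 0, 0, 0, 4, 0, 45, 0, 0, 0, 0, 4, 0, 45, 0, 0, 0, 0, 4]
}}

```text
time: 8.6
eef_pos: [0.5092, 0.0514, 0.2501]
tcp_rot: [0.745, 0.634, 0.134, 0.157]
contact_force: [0.5, -0.1, -1.6]
opening: 0.1
finger_force: 61.2
```

>>> {"name": "move_arm", "arguments": {
  "plan": [3, 40, 0, 0, 0, 0, 4, 3, 40, 0, 0, 0, 0, 4, 3, 40, 0, 0, 0, 0, 4, 3, 35, 0, 0, 0, 0, 4, 2, 30, -10, 0, 0, 0, 4, 1, 25, -10, 0, 0, 0, 4, 1, 25, -10, 0, 0, 0, 4, 0, 20, -15, 0, 0, 0, 4, 0, 0, -15, 0, 0, 0, 4, 0, 0, -15, 0, 0, 0, 4, 0, 0, 0, 0, 0, 0, 4, 0, 0, 0, 0, 0, 0, 4]
}}

```text
time: 9.8
eef_pos: [0.5266, 0.3036, 0.176]
tcp_rot: [0.745, 0.634, 0.134, 0.158]
contact_force: [1.1, -0.0, -1.2]
opening: 0.105
finger_force: 61.2
```

```bash
python3 - <<'E'
from h import *
off=np.load("off.npy"); s=ctrl.get_state(); print(s["eef_pos"],s["contact_force"],s["wrist_torque"])
for a in[(-.042,.043,.42),(-.058,.043,.42)]: print(a,togo(goal(*a,off)))
c=shot("wrist","w4"); 
cv2.imwrite("pics/w4b.png",cv2.resize(c["color"][:,:,::-1],(800,600)))
# expected lid corner pixels from the assumed grasp
T=R.from_quat(s["tcp_rot"]).as_matrix(); L=np.column_stack([T[:,1],T[:,0],-T[:,2]]); o=s["eef_pos"]-L@off
for q in([-58,60,4],[58,68,4],[-46,68,4],[-58,24,4],[0,30,34]): print(q,(proj(c,o+L@np.array(q)/1e3)/.7).round(0), (RC.T@(o+L@np.array(q)/1e3-CASE)).round(4))
for q in([-65,75,60],[-50,71,60],[65,75,60]): print("case",q,(proj(c,CASE+RC@np.array(q)/1e3)/.7).round(0))
E
```

```text
[0.5265814  0.30364984 0.1759731 ] [ 1.09838802 -0.04747093 -1.16539354] [0.00779865 0.29742344 0.05298791]
(-0.042, 0.043, 0.42) (array([  -1.5,    6.7, -101.1]), array([ 0.04, -0.11,  0.15]))
(-0.058, 0.043, 0.42) (array([ -17.3,    9.2, -101.1]), array([ 0.04, -0.11,  0.15]))
[-58, 60, 4] [230. 212.] [-0.041   0.0537  0.1478]
[58, 68, 4] [586. 187.] [0.065  0.0615 0.1949]
[-46, 68, 4] [264. 187.] [-0.03    0.0617  0.1527]
[-58, 24, 4] [242. 315.] [-0.0411  0.0177  0.1478]
[0, 30, 34] [407. 332.] [-0.0002  0.0237  0.1988]
case [-65, 75, 60] [158. 148.]
case [-50, 71, 60] [194. 157.]
case [65, 75, 60] [411. 147.]
```

View pics/w4b.png

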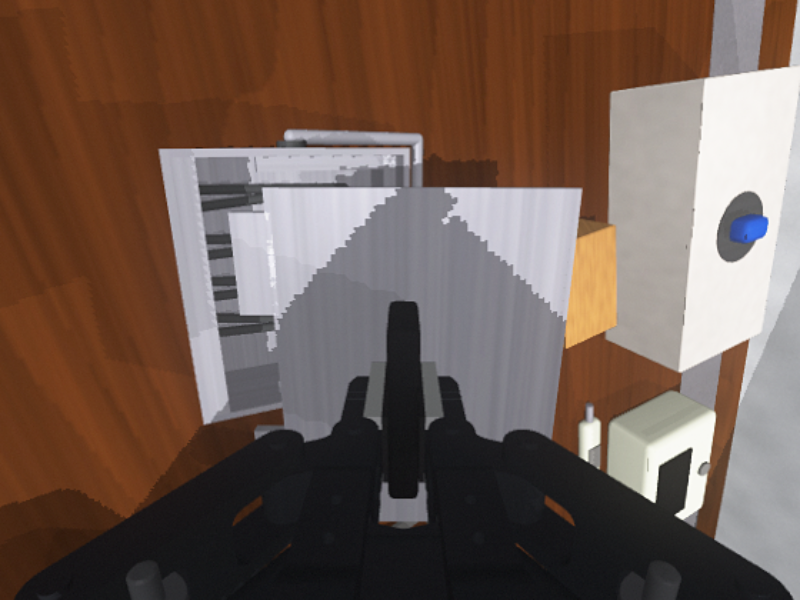

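The lid corners at (581,188), (263,187) and (229,211) match the predicted pixels to within about 5 px, and so do the case's lip corners. So the grasp is as assumed, and I'll lower and hook.

>>> {"name": "move_arm", "arguments": {
  "plan": [-1, 3.5, -10, 0, 0, 0, 4, -0.5, 3.2, -20, 0, 0, 0, 4, 0, 0, -20, 0, 0, 0, 4, 0, 0, -20, 0, 0, 0, 4, 0, 0, -16, 0, 0, 0, 4, 0, 0, -10, 0, 0, 0, 4, 0, 0, -5, 0, 0, 0, 4, 0, 0, 0, 0, 0, 0, 4, 0, 0, 0, 0, 0, 0, 4]
}}

```text
time: 10.75
eef_pos: [0.526, 0.3119, 0.0767]
tcp_rot: [0.744, 0.634, 0.136, 0.159]
contact_force: [0.5, 0.4, -2.4]
opening: 0.104
finger_force: 61.2
```

```bash
python3 - <<'E'
from h import *
off=np.load("off.npy"); s=ctrl.get_state(); print(s["eef_pos"],s["contact_force"],s["wrist_torque"])
for a in[(-.042,.043,.42),(-.058,.043,.42)]: print(a,togo(goal(*a,off)))
E
```

```text
[0.52601153 0.31185813 0.07674414] [ 0.49994489  0.40087853 -2.37833709] [0.06875813 0.34243514 0.00184799]
(-0.042, 0.043, 0.42) (array([-0.9, -1.5, -1.9]), array([-0.06,  0.07,  0.07]))
(-0.058, 0.043, 0.42) (array([-16.7,   1. ,  -1.9]), array([-0.06,  0.07,  0.07]))
```

>>> {"name": "move_arm", "arguments": {
  "plan": [-4, 0.2, -1, 0, 0, 0, 4, -4, 0.3, -0.5, 0, 0, 0, 4, -4, 0.3, 0, 0, 0, 0, 4, -4, 0.3, 0, 0, 0, 0, 4, 0, 0, 0, 0, 0, 0, 4, 0, 0, 0, 0, 0, 0, 4]
}}

```text
time: 11.35
eef_pos: [0.5092, 0.3127, 0.0744]
tcp_rot: [0.744, 0.634, 0.135, 0.158]
contact_force: [0.9, 0.1, -2.4]
opening: 0.104
finger_force: 61.1
```

```bash
python3 - <<'E'
from h import *
off=np.load("off.npy"); s=ctrl.get_state(); print(s["contact_force"],s["wrist_torque"])
for a in[(-.058,.043,.42),(-.058,.045,.28),(-.058,.047,.14),(-.058,.0485,0)]: print(a,togo(goal(*a,off)))
c=shot("wrist","w5"); cv2.imwrite("pics/w5b.png",cv2.resize(c["color"][:,:,::-1],(800,600)))
T=R.from_quat(s["tcp_rot"]).as_matrix(); L=np.column_stack([T[:,1],T[:,0],-T[:,2]]); o=s["eef_pos"]-L@off
for q in([58,68,4],[-46,68,4]): print(q,(proj(c,o+L@np.array(q)/1e3)/.7).round(0))
for q in([-65,75,60],[-50,71,60],[65,75,60]): print("case",q,(proj(c,CASE+RC@np.array(q)/1e3)/.7).round(0))
E
```

```text
[ 0.85723172  0.11075834 -2.43830678] [-0.01981937  0.27433466  0.04499394]
(-0.058, 0.043, 0.42) (array([0.1, 0.2, 0.4]), array([-0.02, -0.02,  0.07]))
(-0.058, 0.045, 0.28) (array([ 4. , -0.5, -4.6]), array([1.25, 7.9 , 0.07]))
(-0.058, 0.047, 0.14) (array([  6.9,  -0.9, -10.2]), array([ 2.51, 15.82,  0.08]))
(-0.058, 0.0485, 0) (array([  8.8,  -1.2, -16.6]), array([ 3.78, 23.74,  0.08]))
[58, 68, 4] [586. 187.]
[-46, 68, 4] [264. 187.]
case [-65, 75, 60] [207. 166.]
case [-50, 71, 60] [262. 178.]
case [65, 75, 60] [560. 162.]
```

View pics/w5b.png

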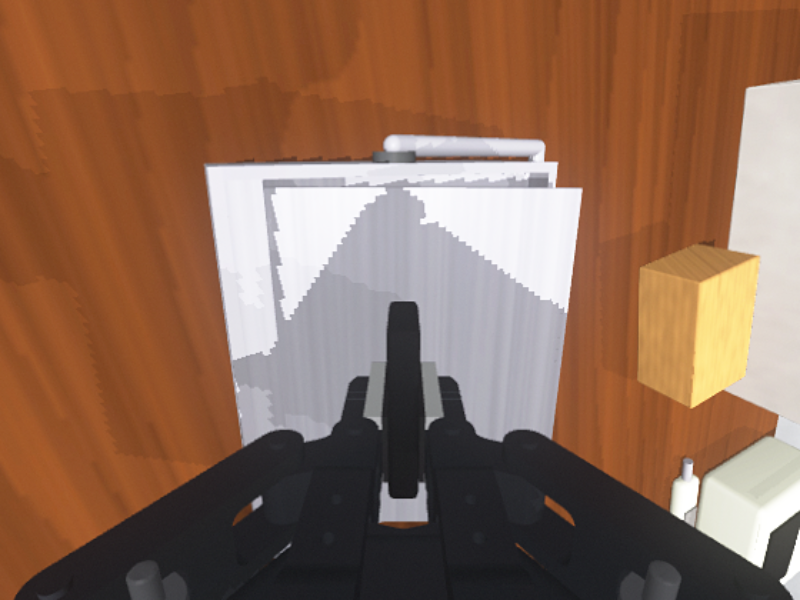

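The tabs have gone under the lip: its inner edge at (265,180)–(285,310) now covers them. Swinging down slowly.

>>> {"name": "move_arm", "arguments": {
  "plan": [1.3, -0.2, -1.5, 0.42, 2.64, 0, 4, 1.3, -0.2, -1.5, 0.42, 2.64, 0, 4, 1.3, -0.2, -1.5, 0.42, 2.64, 0, 4, 1, -0.1, -1.9, 0.42, 2.64, 0, 4, 1, -0.1, -1.9, 0.42, 2.64, 0, 4, 1, -0.1, -1.9, 0.42, 2.64, 0, 4, 0, 0, 0, 0, 0, 0, 4, 0, 0, 0, 0, 0, 0, 4]
}}

```text
time: 12.2
eef_pos: [0.5164, 0.3115, 0.0639]
tcp_rot: [0.759, 0.647, 0.045, 0.054]
contact_force: [0.0, -1.0, -1.9]
opening: 0.106
finger_force: 61.0
```

```bash
python3 - <<'E'
from h import *
off=np.load("off.npy"); s=ctrl.get_state(); print(s["contact_force"],s["wrist_torque"])
for a in[(-.058,.047,.14),(-.058,.0485,0.0)]: print(a,togo(goal(*a,off)))
E
```

```text
[ 0.01999103 -1.00102842 -1.86278743] [ 0.00555088  0.11065369 -0.0227362 ]
(-0.058, 0.047, 0.14) (array([-0.3,  0.3,  0.3]), array([0.03, 0.01, 0.1 ]))
(-0.058, 0.0485, 0.0) (array([ 1.6, -0. , -6.1]), array([1.3 , 7.93, 0.1 ]))
```

>>> {"name": "move_arm", "arguments": {
  "plan": [0.5, 0, -2, 0.42, 2.64, 0, 4, 0.5, 0, -2, 0.42, 2.64, 0, 4, 0.5, 0, -2, 0.42, 2.64, 0, 4, 0, 0, 0, 0, 0, 0, 4, 0, 0, 0, 0, 0, 0, 4]
}}

```text
time: 12.7
eef_pos: [0.5174, 0.3117, 0.0579]
tcp_rot: [0.761, 0.649, -0.0, 0.0]
contact_force: [0.3, 0.4, -2.5]
opening: 0.106
finger_force: 61.0
```

```bash
python3 - <<'E'
from h import *
off=np.load("off.npy"); s=ctrl.get_state(); print(s["eef_pos"],s["contact_force"],s["wrist_torque"])
for a in[(-.058,.048,0)]: print(a,togo(goal(*a,off)))
E
```

```text
[0.51741021 0.31169837 0.05793401] [ 0.26069695  0.3611994  -2.52508589] [-0.02591623  0.02505931 -0.0001732 ]
(-0.058, 0.048, 0) (array([ 0.5, -0.2, -0.6]), array([0.05, 0.02, 0.07]))
```

>>> {"name": "move_arm", "arguments": {
  "plan": [0.2, 0, -0.7, 0, 0, 0, 4, 0.2, 0, -0.7, 0, 0, 0, 4, 0, 0, 0, 0, 0, 0, 4]
}}

```text
time: 13.0
eef_pos: [0.5178, 0.3119, 0.0572]
tcp_rot: [0.761, 0.649, -0.0, 0.0]
contact_force: [-2.1, -2.0, 2.0]
opening: 0.104
finger_force: 61.7
```

>>> {"name": "move_arm", "arguments": {
  "plan": [0, 0, -0.7, 0, 0, 0, 4, 0, 0, 0, 0, 0, 0, 4]
}}

```text
time: 13.2
eef_pos: [0.5178, 0.3119, 0.0572]
tcp_rot: [0.761, 0.649, -0.001, -0.0]
contact_force: [-4.7, -1.7, 5.6]
opening: 0.105
finger_force: 62.3
```

Contact came at TCP z 57.2 mm, and the seat predicts 57.4 mm. Easing off, then letting go.

>>> {"name": "move_arm", "arguments": {
  "plan": [0, 0, 0.8, 0, 0, 0, 4, 0, 0, 0, 0, 0, 0, 14, 0, 0, 0, 0, 0, 0, 24, 0, 0, 0, 0, 0, 0, 34, 0, 0, 0, 0, 0, 0, 34, 0, 0, 10, 0, 0, 0, 34, 0, 0, 20, 0, 0, 0, 34, 0, 0, 40, 0, 0, 0, 34, -20, -10, 45, 0, 0, 0, 34, -25, -15, 30, 0, 0, 0, 34, 0, 0, 0, 0, 0, 0, 34]
}}

```text
time: 14.3
eef_pos: [0.4743, 0.2872, 0.2087]
tcp_rot: [0.761, 0.649, 0.005, 0.002]
contact_force: [-0.2, 0.1, -0.1]
opening: 0.401
finger_force: 0.0
```

```bash
python3 - <<'E'
from h import *
s=ctrl.get_state(); print(s["time"],s["contact_force"],s["finger_force"],s["eef_pos"])
c=shot("wrist","w6"); cv2.imwrite("pics/w6b.png",cv2.resize(c["color"][:,:,::-1],(800,600)))
for q in([-65,75,60],[-65,-75,60],[-50,71,60],[65,75,60],[65,-75,60]): print("case",q,(proj(c,CASE+RC@np.array(q)/1e3)/.7).round(0))
for q in([58,68,52],[58,-68,52],[-46,68,52],[0,30,82],[0,-30,82]): print("lid",q,(proj(c,CASE+RC@np.array(q)/1e3)/.7).round(0))
E
```

```text
14.3 [-0.16389238  0.08105923 -0.10089296] 0.0 [0.47429637 0.28719726 0.20866283]
case [-65, 75, 60] [359. 107.]
case [-65, -75, 60] [366. 337.]
case [-50, 71, 60] [384. 114.]
case [65, 75, 60] [573. 108.]
case [65, -75, 60] [550. 336.]
lid [58, 68, 52] [556. 121.]
lid [58, -68, 52] [537. 323.]
lid [-46, 68, 52] [391. 121.]
lid [0, 30, 82] [469. 186.]
lid [0, -30, 82] [465. 284.]
```

View pics/w6b.png

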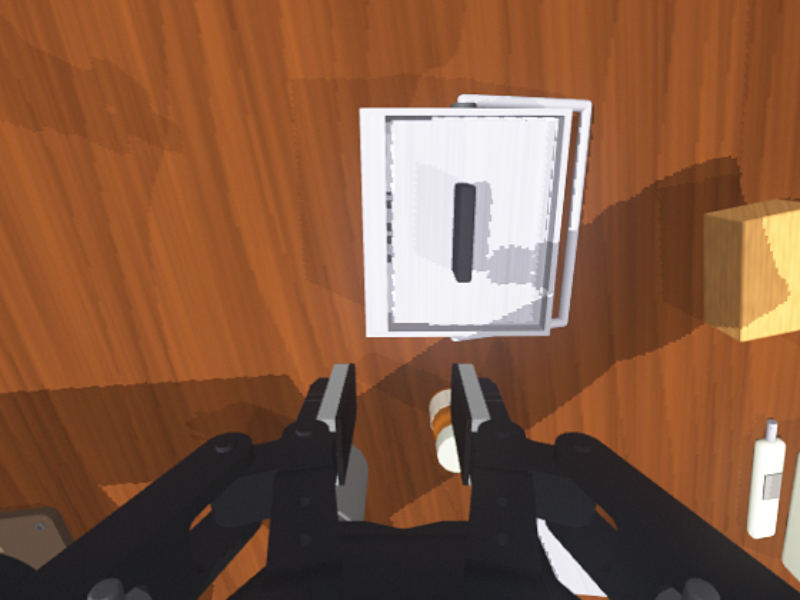

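The lid lies inside the rim, with its far edge at (557,120)–(540,323) against the predicted (556,121)–(537,323). The fin is within 2–3 mm of centre at (464,233), the tabs are under the lip, the bail is down behind the case, and the gripper is clear.

```bash
python3 -c "
from h import *
print(order.sign_off())"
```

```text
the job is handed in; nothing more can be done
None
```

I handed the job in at about 14 s on the robot's clock: the bail is down behind the case, and the tabbed lid is hooked under the lip, lowered home and released; sign-off gave no verdict, but the last picture agrees.

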